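Set out the staining bottles in their colour-coded holders

ROBOT

A 6-joint arm with a two-finger parallel gripper is mounted at the origin on a cart in front of the work surface, level with it; the furniture and walls round the work are solid. World frame = base frame: x ahead of the robot, y to its left, z up, the work surface at z = 0. Lengths are in m, angles in rad, forces in N, time in s.
With the tool pointing down it reaches from about 0.425 to 0.95 m from the base axis. Payload 3.5 kg.
Tool frame: the origin (TCP) lies at the centre of the arm's flange, where the gripper is bolted on; the fingertips stand 173 mm ahead of it and the grasp point (between the pads) lies 155 mm ahead of it (ctrl.tcp_to_grasp is the distance from the TCP to the grasp point, in m); z points along the fingers, x is the direction in which the jaws open and shut, and the axes are right-handed (so a half turn about z gives the same grasp; the last joint's range is limited). The gripper opens to 85 mm and grips with 20 to 120 N. Pads are 22 mm wide; open, the fingers measure 114 mm over their backs; the gripper's body (76 mm by 85 mm) begins 54 mm behind the grasp point. The pads swing forward as they close: fully open they stand 13 mm farther back than shut.
Start: joints at [1.042, 0.286, 1.577, -0, 1.279, -0.15], TCP at [0.25, 0.627, 0.405] pointing down, gripper open.
Joint ranges: [-2.77, 2.77], [-0.9, 2.22], [0.21, 2.48], [-1.53, 4.67], [0.24, 2.81], [-2.84, 2.84]. Speed limits (rad/s): [2.79, 2.79, 3.14, 3.14, 3.14, 3.14].

INTERFACE

Orientations are given as a unit quaternion [x, y, z, w].
In Python, from plant import readout, imaging, ctrl, spotter gives the robot as it stands.
- The arm moves only by the tool apply_moves, never from a script. Its argument "steps" is a list of rows, each an object of numbers: "tx", "ty", "tz": the shift along the tool's x, y, z in mm; "wx", "wy", "wz": the turn, a rotation vector about the tool's x, y, z in rad. In form: [{"tx": .., "ty": .., "tz": .., "wx": .., "wy": .., "wz": ..}, ...]. A call has 1 to 12 rows; each row is the pose to reach, as a shift and turn from the pose commanded when the call began, along the tool's axes at that moment; what a row does not reach only later rows make up. A row lasts 1/10 s, in which the tool goes at most 50 mm and 8.59 degrees, less where a joint would pass 70% of its speed; a pose out of reach is approached as far as the arm can. A call with a gripper value outside its range is refused whole. "hand" is the opening, from 0 (shut) to 1 (fully open), set as the call begins (left out, the last holds). The fingers move at their own pace and stop on an object; "force" is the grip in N (left out, the last holds). Time passes only in rows, so rows that repeat a pose let the fingers close. It gives the time, the measured TCP pose, the force and the opening at its end, in the units of the state.
- readout.get_state(): the state, without advancing time (a new reading comes with each control period).
- imaging.read_camera(name): name is "side" or "top" or "wrist"; returns a dict with "img" (420x560x3 uint8, red, green, blue), "vfov" (degrees; the focal length in pixels is half the picture's height over the tangent of half this angle, whatever the lens; pixels are square), "cx", "cy" (the principal point, pixels), "k1" (the pictures are not rectified: a ray, as slopes to the right and down, at radius r is drawn at 1 + k1 r^2 times it, then the intrinsics apply), "R" (3x3) and "t" (3): a world point X has camera coordinates R X + t; the wrist camera has in their place "tool_from_camera" (4x4, takes a point from camera to tool coordinates, whose origin is the TCP and whose axes are the tool frame's). Camera axes: x right, y down, z forward; pixel columns grow to the right and rows downward; lengths in m; the calibration is good to about 2 mm. A picture is of the moment at which its call begins: read the wrist's pose just before it. There is no depth.
- ctrl.sign_off(): hands the job in, once; it reports no verdict.
Trained networks look in the newest picture that a camera, given by its name, has taken for a name from the list of things; names that differ only in an ending like _2 or _b are one class to them, and where a whole thing is asked for, a point or a joint stands for the part that bears it (a point fixed in the world has none). Each returns a list of dicts, best first, with "confidence" (0 to 1); they miss things now and then, are a little off and sometimes report something else, mostly with a low value. They report only what shows in the picture. A call takes as long as a camera call. They do not tell look-alikes from the thing itself.
- spotter.trace(camera, label): "region" (420x560 bool, what is visible of it) and "uv" ([column, row] in pixels, amid what is visible of it).
The state is a dict: "time": time; "qpos": joint angles; "dq": joint speeds; "joint_efforts": joint torques, N m; "eef_pos": TCP position; "tcp_rot": TCP orientation; "contact_force": force on the tool from outside, world axes, zero at the start; "wrist_torque": the same for the moment, N m; "opening": opening from 0.0 (shut) to 1.0 (fully open).
Only numpy, scipy, OpenCV 4.12 (cv2) and the standard library are available. Lean on these libraries where they do the work, as an engineer would, in place of code of your own. Each camera call takes 0.05 s, during which the arm holds its last target.

TASK

Get the bench ready for staining: stand each of the four bottles on the front of the worktop flat inside its own holder - the violet, brown and red dropper bottles in the holders of their own colour, and the small oil bottle in the small yellow holder. Keep the bottles upright all the way, and leave the white-lidded specimen cup and the petri dish that stand among them where they are.

Things in the scene. Friction and masses are not known exactly. Their poses are not given: they have to be found in the camera images.
- bottle_violet: Violet stain dropper bottle, 106 mm tall: round body 36 mm across up to 76 mm, then a fixed tapering black cap at most 22 mm across. Loose, about 85 g, stands upright. Origin at the centre of its underside, z up.
- bottle_brown: Brown stain dropper bottle, 106 mm tall: round body 36 mm across up to 76 mm, then a fixed tapering white cap at most 22 mm across. Loose, about 85 g, stands upright. Origin at the centre of its underside, z up.
- bottle_red: Red stain dropper bottle, 106 mm tall: round body 36 mm across up to 76 mm, then a fixed tapering red cap at most 22 mm across. Loose, about 85 g, stands upright. Origin at the centre of its underside, z up.
- bottle_oil: Small brown oil bottle, on the open front of the worktop, with a black cap and a yellow-edged label, 60 mm tall: round body 26 mm across up to 46 mm, then a fixed cap 18 mm across. Loose, about 40 g, stands upright. Origin at the centre of its underside, z up.
- holder_violet: Violet bottle holder: a shallow round cup fixed to the worktop, 64 mm across outside, 56 mm across inside, its rim 9 mm above the worktop and its inner floor 3 mm above it, with a small flat thumb tab (under 7 mm long) on one side. Origin at the centre of its underside (on the worktop), z up.
- holder_brown: Brown bottle holder: a shallow round cup fixed to the worktop, 64 mm across outside, 56 mm across inside, its rim 9 mm above the worktop and its inner floor 3 mm above it, with a small flat thumb tab (under 7 mm long) on one side. Origin at the centre of its underside (on the worktop), z up.
- holder_red: Red bottle holder: a shallow round cup fixed to the worktop, 64 mm across outside, 56 mm across inside, its rim 9 mm above the worktop and its inner floor 3 mm above it, with a small flat thumb tab (under 7 mm long) on one side. Origin at the centre of its underside (on the worktop), z up.
- holder_yellow: Yellow bottle holder, smaller than the others: a shallow round cup fixed to the worktop, 54 mm across outside, 46 mm across inside, its rim 9 mm above the worktop and its inner floor 3 mm above it, with a small flat thumb tab (under 7 mm long) on one side. Origin at the centre of its underside (on the worktop), z up.
- cup: Specimen cup with a white lid, 63 mm across, 72 mm tall, light (30 g) and loose, standing among the bottles: to be left alone. Origin at the centre of its underside.
- dish: Round clear petri dish with pale contents, 60 mm across, 14 mm tall, light (28 g) and loose, lying among the bottles: to be left alone. Origin at the centre of its underside.
Mind the look-alikes: they are no part of the job. Of the things that look like the holder_red, the larger one is meant.

How it is judged:
At the end, for the whole second after the job is handed in: Each bottle stands upright (within about 5 degrees), at rest and released, on the inner floor of its own holder, its axis within 12 mm of the holder's (horizontal distance between bottle_violet and holder_violet below 0.012 m and height (world z) of each of bottle_violet, bottle_brown, bottle_red, bottle_oil below 0.007 m and angle between each of bottle_violet, bottle_brown, bottle_red, bottle_oil's own z axis and vertical below 0.08 rad and linear speed of each of bottle_violet, bottle_brown, bottle_red, bottle_oil below 0.02 m/s and horizontal distance between bottle_brown and holder_brown below 0.012 m and horizontal distance between bottle_red and holder_red below 0.012 m and horizontal distance between bottle_oil and holder_yellow below 0.012 m); the robot touches nothing.
It fails at once if a bottle is tipped more than about 35 degrees (angle between any of bottle_violet, bottle_brown, bottle_red, bottle_oil's own z axis and vertical above 0.6 rad).
It fails at once if the specimen cup or the petri dish is shifted more than 30 mm or tipped over (distance of any of cup, dish from where it was at the start of the episode above 0.03 m or angle between any of cup, dish's own z axis and vertical above 0.6 rad).
It also fails if it takes over 106 s, if anything falls off the work surface, if the arm or the gripper's body presses on something with over 40 N, if the wrist force passes 120 N, or if a joint passes its speed limit or range.

## Working session

There is one attempt and no reset: what is moved stays moved. The work goes in short steps, Python scripts to look and compute and a tool call to move; the robot and the scene stay as the last step left them, time stands still between calls to the robot, and variables do not carry over. Pictures are saved under pics/ and viewed, and the job is handed in when it is done.

Besides the shell and the picture viewer there is one more tool, called after "Emit:" as name([rows], argument=value, ...), one row to a line, values as JSON. apply_moves: Moves the arm, as the interface text tells. Its arguments: {"type":"object","properties":{"steps":{"type":"array","items":{"type":"object","properties":{"tx":{"type":"number"},"ty":{"type":"number"},"tz":{"type":"number"},"wx":{"type":"number"},"wy":{"type":"number"},"wz":{"type":"number"}}}},"hand":{"type":"number"},"force":{"type":"number"}},"required":["steps"]}

```bash
mkdir -p pics; ls
python3 - <<'E'
from plant import readout, imaging, ctrl, spotter
import cv2,json,pickle
s=readout.get_state(); print({k:s[k] for k in('time','qpos','eef_pos','tcp_rot','opening')})
for n in('side','top','wrist'):
    c=imaging.read_camera(n); pickle.dump(c,open(n+'.pkl','wb')); cv2.imwrite(f'pics/{n}0.png',c['img'][:,:,::-1])
    print(n,{k:v for k,v in c.items() if k!='img'})
E
```

```text
pics
{'time': 0.0, 'qpos': array([ 1.04202219e+00,  2.87162452e-01,  1.57820602e+00,  2.84314404e-05,
        1.27858220e+00, -1.50019433e-01]), 'eef_pos': array([0.24944041, 0.62693941, 0.40333312]), 'tcp_rot': array([ 8.27577627e-01,  5.61350052e-01, -1.06954764e-03,  4.96302128e-04]), 'opening': 1.0013146485201605}
side {'vfov': 52.97404826502413, 'cx': 272.55670969567433, 'cy': 207.0065720055725, 'k1': 0.033016207139542196, 'R': array([[ 0.92633369, -0.37669065, -0.00316871],
       [-0.19038154, -0.46088268, -0.86679988],
       [ 0.32505501,  0.8035492 , -0.4986461 ]]), 't': array([-0.45887572,  0.14665338,  0.87880457])}
top {'vfov': 55.56472519287504, 'cx': 278.39102401063303, 'cy': 206.39888974654315, 'k1': -0.026501928737301998, 'R': array([[-0.02405136, -0.99947887, -0.02152951],
       [-0.99515301,  0.02599022, -0.09484191],
       [ 0.09535204,  0.01914408, -0.99525951]]), 't': array([0.07078837, 0.50187864, 0.96352135])}
wrist {'vfov': 59.30916182603867, 'cx': 286.64692787938543, 'cy': 204.78774257135166, 'k1': -0.014724034231217101, 'tool_from_camera': array([[ 9.99999759e-01,  4.37506168e-04, -5.39573442e-04,
        -2.32402372e-04],
       [-2.60345435e-04,  9.56173944e-01,  2.92799114e-01,
        -7.37620920e-02],
       [ 6.44027485e-04, -2.92798902e-01,  9.56173827e-01,
         3.11308150e-02],
       [ 0.00000000e+00,  0.00000000e+00,  0.00000000e+00,
         1.00000000e+00]])}
```

View pics/top0.png

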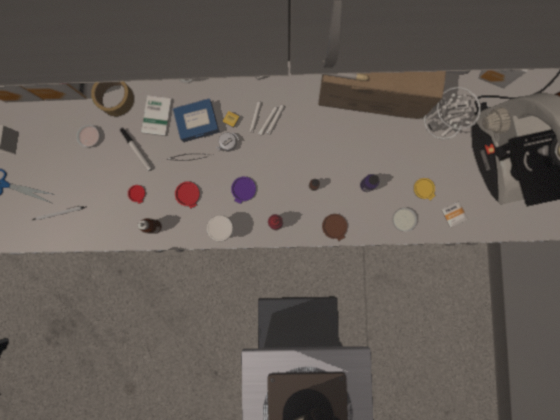

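View pics/side0.png

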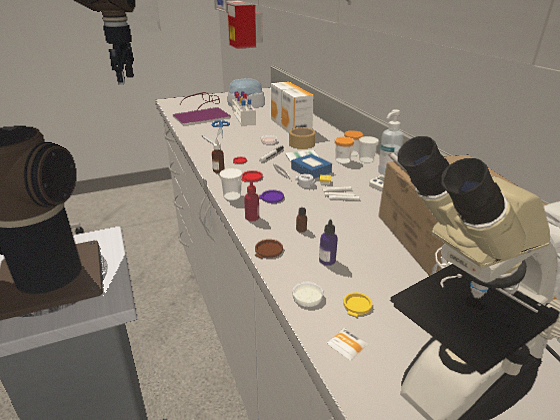

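```bash
cat > h.py <<'E'
import numpy as np,cv2,pickle
from plant import readout, imaging, ctrl, spotter
def f(c): return 210/np.tan(np.radians(c['vfov'])/2)
def ray(c,uv):
    d=(np.array(uv,float)-[c['cx'],c['cy']])/f(c); s=d.copy()
    for _ in range(20): s=d/(1+c['k1']*(s@s))
    return np.r_[s,1]
def RT(c,st=None):
    if 'R' in c: return c['R'],c['t']
    from scipy.spatial.transform import Rotation as Ro
    T=np.eye(4);T[:3,:3]=Ro.from_quat(st['tcp_rot']).as_matrix();T[:3,3]=st['eef_pos']
    M=np.linalg.inv(T@c['tool_from_camera']); return M[:3,:3],M[:3,3]
def unproj(c,uv,z,st=None):
    R,t=RT(c,st); o=-R.T@t; d=R.T@ray(c,uv); return o+d*(z-o[2])/d[2]
def proj(c,X,st=None):
    R,t=RT(c,st); X=np.atleast_2d(X)@R.T+t; s=X[:,:2]/X[:,2:]
    r2=(s**2).sum(1,keepdims=True); return s*(1+c['k1']*r2)*f(c)+[c['cx'],c['cy']]
E
python3 - <<'E'
from h import *
out={}
for n in ('top','side'):
    c=pickle.load(open(n+'.pkl','rb'))
    for l in 'bottle_violet bottle_brown bottle_red bottle_oil holder_violet holder_brown holder_red holder_yellow cup dish'.split():
        r=spotter.trace(n,l); out[n,l]=r
        for d in r:
            z=0.008 if 'holder' in l else 0.
            ys,xs=np.nonzero(d['region'])
            print(n,l,round(d['confidence'],2),np.round(d['uv'],1),'bbox',xs.min(),xs.max(),ys.min(),ys.max(),len(xs),np.round(unproj(c,d['uv'],z),3))
pickle.dump(out,open('tr.pkl','wb'))
E
```

```text
top bottle_violet 0.53 [372.5 181.8] bbox 360 379 173 191 284 [ 0.563 -0.183  0.   ]
top bottle_red 0.56 [275.5 221.6] bbox 268 282 214 229 196 [0.467 0.067 0.   ]
top bottle_oil 0.45 [314.5 188.2] bbox 309 319 179 190 104 [ 0.55  -0.034  0.   ]
top holder_violet 0.62 [241.5 189.8] bbox 231 255 177 203 518 [0.55  0.151 0.008]
top holder_brown 0.9 [335.8 226.9] bbox 322 347 214 239 527 [ 0.45  -0.084  0.008]
top holder_red 0.7 [137.3 191.9] bbox 127 143 185 202 247 [0.552 0.418 0.008]
top holder_red 0.58 [185.7 192. ] bbox 175 199 182 207 506 [0.548 0.294 0.008]
top holder_yellow 0.55 [424.5 189.5] bbox 413 434 178 199 375 [ 0.538 -0.311  0.008]
top cup 0.96 [218.5 229.1] bbox 207 233 215 240 527 [0.452 0.212 0.   ]
top dish 0.7 [404.5 218.1] bbox 393 415 208 231 441 [ 0.468 -0.259  0.   ]
side bottle_violet 0.85 [330.2 246.5] bbox 319 337 221 265 624 [ 0.589 -0.122  0.   ]
side bottle_brown 0.68 [218.5 159.6] bbox 212 223 139 172 312 [0.488 0.46  0.   ]
side bottle_red 0.7 [252.6 205.6] bbox 245 258 182 221 442 [0.488 0.125 0.   ]
side bottle_oil 0.69 [301.  219.6] bbox 296 306 208 232 213 [0.578 0.01  0.   ]
side holder_violet 0.56 [271.7 195.9] bbox 259 283 190 203 250 [0.551 0.142 0.008]
side holder_brown 0.86 [268.7 249.4] bbox 255 282 240 258 450 [ 0.45  -0.09   0.008]
side holder_red 0.58 [251.5 174.4] bbox 242 260 170 181 197 [0.545 0.294 0.008]
side holder_red 0.2 [304.8 295.1] bbox 293 322 282 306 596 [ 0.459 -0.257  0.008]
side holder_yellow 0.66 [355.1 305.6] bbox 343 371 293 316 529 [ 0.533 -0.318  0.008]
side cup 0.93 [234.1 180.3] bbox 219 241 169 200 566 [0.489 0.291 0.   ]
side dish 0.65 [305.8 292.4] bbox 293 323 282 307 639 [ 0.468 -0.242  0.   ]
```

The top view shows violet (370,183), red (275,222), oil (314,185) and brown (150,226) bottles. For holder_red there are two candidates: the red rounds at (187,194) and (137,193). The one at (187,194) is larger. I'll fit the poses and confirm that choice in an enlarged crop.

```bash
cat > fit.py <<'E'
from h import *
from scipy.optimize import least_squares,minimize
th=np.linspace(0,2*np.pi,48,endpoint=False)
def cyl(secs,x,y):
    return np.vstack([np.c_[x+r*np.cos(th),y+r*np.sin(th),0*th+z] for r,z in secs])
S={'drop':[(.018,0),(.018,.076),(.011,.08),(.004,.106)],'oil':[(.013,0),(.013,.046),(.009,.046),(.009,.06)],
 'hold':[(.032,0),(.032,.009)],'yel':[(.027,0),(.027,.009)],'cup':[(.0315,0),(.0315,.072)],'dish':[(.03,0),(.03,.014)]}
def sil(c,secs,x,y,st=None,zo=0):
    m=np.zeros((420,560),np.uint8)
    k=[(r,z+zo) for r,z in secs]
    for a,b in zip(k,k[1:]):
        p=proj(c,cyl([a,b],x,y),st).astype(np.float32)
        cv2.fillConvexPoly(m,np.round(cv2.convexHull(p)*16).astype(np.int32),1,shift=4)
    return m>0
def cen(m): 
    ys,xs=np.nonzero(m); return np.r_[xs.mean(),ys.mean()]
def polyc(c,secs,x,y,st=None):
    h=cv2.convexHull(proj(c,cyl(secs,x,y),st).astype(np.float32)); M=cv2.moments(h); return np.r_[M['m10'],M['m01']]/M['m00']
E
cat > a.py <<'E'
from fit import *
tr=pickle.load(open('tr.pkl','rb'))
C={n:pickle.load(open(n+'.pkl','rb')) for n in('top','side')}
kind=lambda l:'drop' if l[:7]=='bottle_' and 'oil' not in l else 'oil' if 'oil' in l else 'yel' if 'yellow' in l else 'hold' if 'holder' in l else l
ims={n:C[n]['img'][:,:,::-1].copy() for n in C}
for l in 'bottle_violet bottle_brown bottle_red bottle_oil holder_violet holder_brown holder_red holder_yellow cup dish'.split():
  for n in C:
    r=tr[n,l]
    for d in r:
        if d['confidence']<.3: continue
        m=d['region'].astype(np.uint8)
        if 'holder' in l: m=cv2.morphologyEx(m,cv2.MORPH_OPEN,np.ones((7,7) if n=='top' else (5,5)))
        k=kind(l); x0=unproj(C[n],d['uv'],.03)[:2]
        u=cen(m>0)
        s=least_squares(lambda q:polyc(C[n],S[k],*q)-u,x0)
        M=sil(C[n],S[k],*s.x); R=d['region']
        print(n,l,np.round(s.x,4),'iou',round((M&R).sum()/(M|R).sum(),2))
        cs,_=cv2.findContours(M.astype(np.uint8),0,1); cv2.drawContours(ims[n],cs,-1,(0,255,0),1)
cv2.imwrite('pics/top1.png',cv2.resize(ims['top'][150:260,100:460],None,fx=2.2,fy=2.2,interpolation=2))
cv2.imwrite('pics/side1.png',cv2.resize(ims['side'][130:330,180:400],None,fx=2.9,fy=2.9,interpolation=2))
cv2.imwrite('pics/red1.png',cv2.resize(C['top']['img'][160:250,110:240,::-1],None,fx=6,fy=6,interpolation=2))
E
python3 a.py
```

```text
top bottle_violet [ 0.5554 -0.1667] iou 0.9
side bottle_violet [ 0.557  -0.1648] iou 0.86
side bottle_brown [0.4626 0.3727] iou 0.8
top bottle_red [0.4643 0.0664] iou 0.86
side bottle_red [0.4626 0.0593] iou 0.79
top bottle_oil [ 0.5555 -0.0315] iou 0.75
side bottle_oil [ 0.5561 -0.0337] iou 0.76
top holder_violet [0.5515 0.1483] iou 0.92
side holder_violet [0.5548 0.1462] iou 0.81
top holder_brown [ 0.4518 -0.0806] iou 0.91
side holder_brown [ 0.4506 -0.0816] iou 0.9
top holder_red [0.5483 0.4243] iou 0.45
top holder_red [0.5437 0.2917] iou 0.89
side holder_red [0.5425 0.2941] iou 0.84
top holder_yellow [ 0.542  -0.3112] iou 0.86
side holder_yellow [ 0.5416 -0.3109] iou 0.88
top cup [0.4533 0.2014] iou 0.76
side cup [0.4542 0.2056] iou 0.74
top dish [ 0.4646 -0.2552] iou 0.82
side dish [ 0.4656 -0.2543] iou 0.89
```

View pics/top1.png

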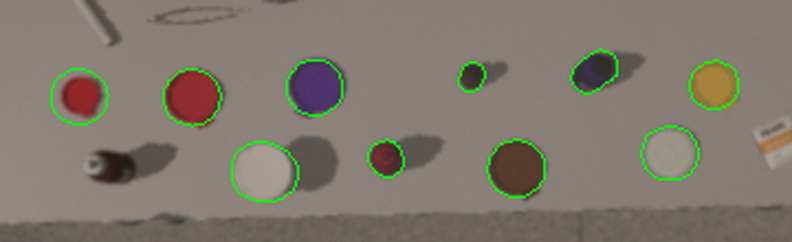

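View pics/side1.png

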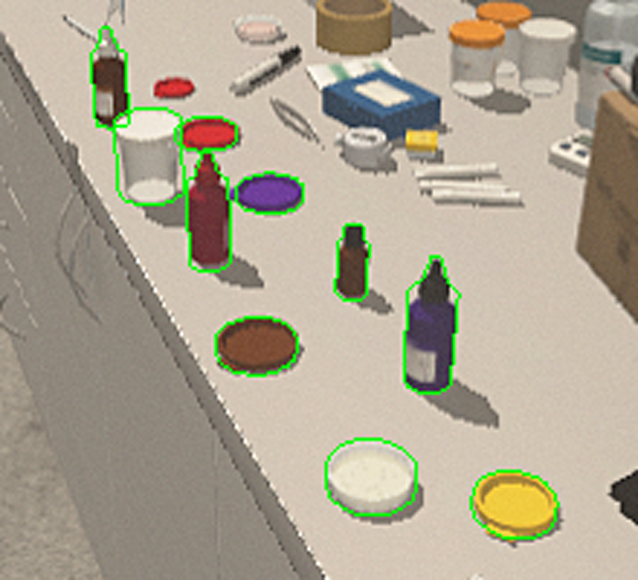

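View pics/red1.png

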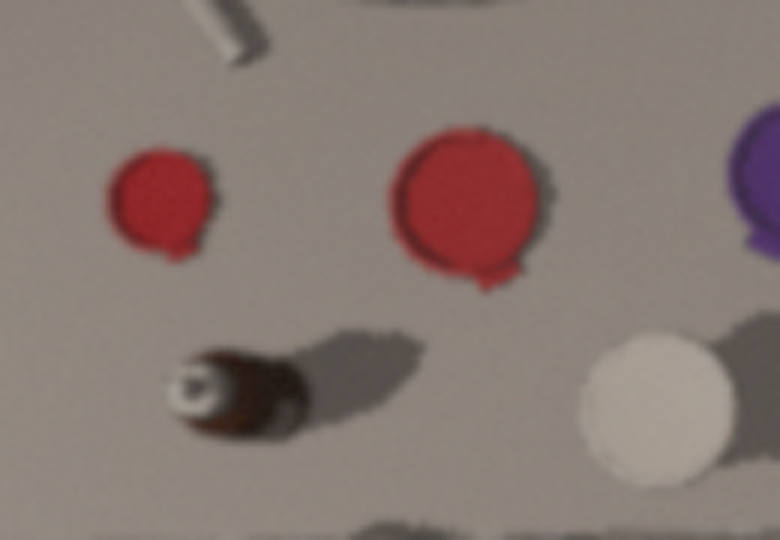

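The crop confirms that the larger red round, top view (187,194), is holder_red at (0.543,0.293). The small one at (137,193) is the look-alike. All the fits match well between cameras. Next I'll align the jaws with world y and go above the brown bottle.

Emit:
apply_moves([
  {"tx":-30,"ty":58,"wz":-0.08},
  {"tx":-63,"ty":117,"wz":-0.16},
  {"tx":-94,"ty":175,"wz":-0.24},
  {"tx":-126,"ty":234,"wz":-0.32},
  {"tx":-157,"ty":292,"wz":-0.379},
  {"tx":-157,"ty":292,"wz":-0.379},
  {"tx":-157,"ty":292,"wz":-0.379},
  {"tx":-157,"ty":292,"wz":-0.379},
  {"tx":-157,"ty":292,"wz":-0.379},
  {"tx":-157,"ty":292,"wz":-0.379},
], hand=1, force=40)

```text
$.steps[0]: bad value
```

```bash
cat > w.py <<'E'
import sys
from fit import *
# usage: w.py pic [label kind]...
st=readout.get_state(); c=imaging.read_camera('wrist')
from scipy.spatial.transform import Rotation as Ro
R=Ro.from_quat(st['tcp_rot']).as_matrix()
print('t',st['time'],'tcp',np.round(st['eef_pos'],4),'xdir',np.round(R[:,0],3),'z',np.round(R[:,2],3),'q',np.round(st['qpos'],2),'op',round(st['opening'],3),'F',np.round(st['contact_force'],1))
im=c['img'][:,:,::-1].copy()
a=sys.argv[2:]
for l,k in zip(a[::2],a[1::2]):
    for d in spotter.trace('wrist',l):
        if d['confidence']<.3: continue
        m=d['region'].astype(np.uint8)
        if 'holder' in l: m=cv2.morphologyEx(m,cv2.MORPH_OPEN,np.ones((21,21)))
        if m.sum()<50: continue
        x0=unproj(c,d['uv'],.03,st)[:2]; u=cen(m>0)
        s=least_squares(lambda q:cen(sil(c,S[k],*q,st))-u if sil(c,S[k],*q,st).any() else u,x0,diff_step=3e-3)
        M=sil(c,S[k],*s.x,st); Rg=d['region']
        ys,xs=np.nonzero(Rg)
        print(l,round(d['confidence'],2),np.round(s.x,4),'iou',round((M&Rg).sum()/(M|Rg).sum(),2),'bbox',xs.min(),xs.max(),ys.min(),ys.max())
        cs,_=cv2.findContours(M.astype(np.uint8),0,1); cv2.drawContours(im,cs,-1,(0,255,0),1)
cv2.imwrite('pics/%s.png'%sys.argv[1],im)
E
python3 w.py w1 bottle_brown drop holder_red hold cup cup holder_violet hold
```

```text
t 1.15 tcp [0.2496 0.6272 0.4047] xdir [0.37  0.929 0.   ] z [ 0.  0. -1.] q [ 1.04  0.29  1.58  0.    1.28 -0.15] op 1.001 F [ 0.4 -0.4  0.5]
```

View pics/w1.png

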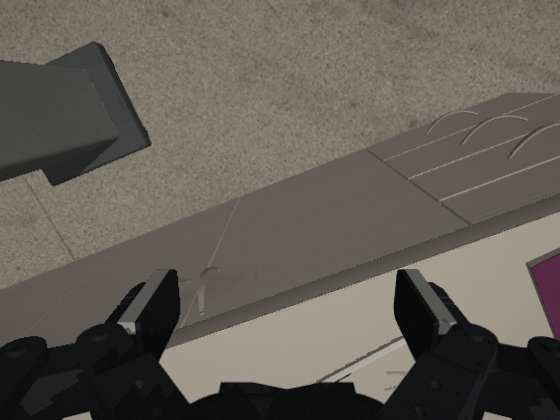

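The call was refused because every row needs all of its fields. I'll send it again in full.

Emit:
apply_moves([
  {"tx":-30,"ty":58,"tz":0,"wx":0,"wy":0,"wz":-0.08},
  {"tx":-63,"ty":117,"tz":0,"wx":0,"wy":0,"wz":-0.16},
  {"tx":-94,"ty":175,"tz":0,"wx":0,"wy":0,"wz":-0.24},
  {"tx":-126,"ty":234,"tz":0,"wx":0,"wy":0,"wz":-0.32},
  {"tx":-157,"ty":292,"tz":0,"wx":0,"wy":0,"wz":-0.379},
  {"tx":-157,"ty":292,"tz":0,"wx":0,"wy":0,"wz":-0.379},
  {"tx":-157,"ty":292,"tz":0,"wx":0,"wy":0,"wz":-0.379},
  {"tx":-157,"ty":292,"tz":0,"wx":0,"wy":0,"wz":-0.379},
  {"tx":-157,"ty":292,"tz":0,"wx":0,"wy":0,"wz":-0.379},
  {"tx":-157,"ty":292,"tz":0,"wx":0,"wy":0,"wz":-0.379},
], hand=1, force=40)

```text
time: 2.4
eef_pos: [0.4622, 0.374, 0.4047]
tcp_rot: [0.707, 0.708, 0.0, -0.0]
contact_force: [-0.0, -0.5, -0.7]
opening: 0.999
```

```bash
python3 w.py w2 bottle_brown drop holder_red hold cup cup holder_violet hold
```

```text
t 2.4 tcp [0.4622 0.374  0.4047] xdir [-0.001  1.     0.   ] z [-0.  0. -1.] q [ 0.51  0.11  1.78  0.    1.25 -1.06] op 0.999 F [-0.  -0.5 -0.7]
bottle_brown 0.68 [0.4605 0.375 ] iou 0.83 bbox 269 309 151 202
holder_red 0.85 [0.5438 0.2895] iou 0.91 bbox 180 238 209 271
holder_red 0.74 [0.5476 0.4217] iou 0.5 bbox 311 352 223 266
cup 0.57 [0.4539 0.1933] iou 0.82 bbox 41 137 134 206
holder_violet 0.69 [0.5533 0.1469] iou 0.89 bbox 49 109 218 278
```

View pics/w2.png

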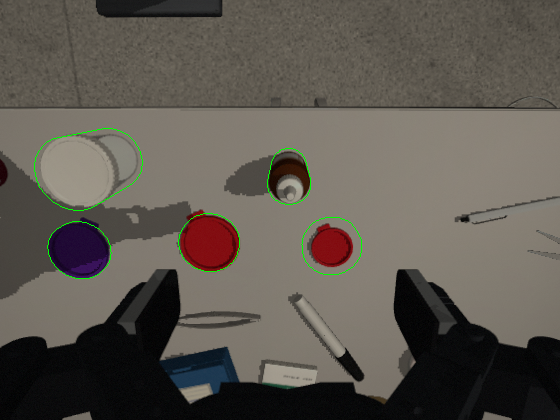

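The brown bottle is at (289,177) with its axis at about (0.461,0.3745). The larger red holder is at (209,241), at (0.5435,0.290). Both agree with the fixed cameras to within 3 mm, so I'll descend and grip.

Emit:
apply_moves([
  {"tx":1,"ty":-1,"tz":35,"wx":0,"wy":0,"wz":0},
  {"tx":1,"ty":-1,"tz":75,"wx":0,"wy":0,"wz":0},
  {"tx":1,"ty":-1,"tz":115,"wx":0,"wy":0,"wz":0},
  {"tx":1,"ty":-1,"tz":150,"wx":0,"wy":0,"wz":0},
  {"tx":1,"ty":-1,"tz":175,"wx":0,"wy":0,"wz":0},
  {"tx":1,"ty":-1,"tz":188,"wx":0,"wy":0,"wz":0},
  {"tx":1,"ty":-1,"tz":188,"wx":0,"wy":0,"wz":0},
  {"tx":1,"ty":-1,"tz":188,"wx":0,"wy":0,"wz":0},
])

```text
time: 3.45
eef_pos: [0.4622, 0.3748, 0.2179]
tcp_rot: [0.707, 0.707, 0.001, 0.0]
contact_force: [0.3, 0.3, 0.7]
opening: 1.0
```

Emit:
apply_moves([
  {"tx":0,"ty":0,"tz":0,"wx":0,"wy":0,"wz":0},
  {"tx":0,"ty":0,"tz":0,"wx":0,"wy":0,"wz":0},
  {"tx":0,"ty":0,"tz":0,"wx":0,"wy":0,"wz":0},
  {"tx":0,"ty":0,"tz":0,"wx":0,"wy":0,"wz":0},
  {"tx":0,"ty":0,"tz":0,"wx":0,"wy":0,"wz":0},
  {"tx":0,"ty":0,"tz":0,"wx":0,"wy":0,"wz":0},
  {"tx":0,"ty":0,"tz":0,"wx":0,"wy":0,"wz":0},
  {"tx":0,"ty":0,"tz":0,"wx":0,"wy":0,"wz":0},
], hand=0, force=40)

```text
time: 4.25
eef_pos: [0.4622, 0.3745, 0.2179]
tcp_rot: [0.707, 0.707, 0.001, 0.0]
contact_force: [-2.0, -1.5, 6.5]
opening: 0.396
```

Emit:
apply_moves([
  {"tx":0,"ty":0,"tz":-15,"wx":0,"wy":0,"wz":0},
  {"tx":0,"ty":0,"tz":-45,"wx":0,"wy":0,"wz":0},
  {"tx":0,"ty":0,"tz":-80,"wx":0,"wy":0,"wz":0},
  {"tx":0,"ty":0,"tz":-115,"wx":0,"wy":0,"wz":0},
  {"tx":-15,"ty":0,"tz":-140,"wx":0,"wy":0,"wz":0},
  {"tx":-40,"ty":0,"tz":-145,"wx":0,"wy":0,"wz":0},
  {"tx":-70,"ty":0,"tz":-145,"wx":0,"wy":0,"wz":0},
  {"tx":-105,"ty":0,"tz":-145,"wx":0,"wy":0,"wz":0},
  {"tx":-140,"ty":0,"tz":-145,"wx":0,"wy":0,"wz":0},
  {"tx":-175,"ty":0,"tz":-145,"wx":0,"wy":0,"wz":0},
  {"tx":-205,"ty":-2,"tz":-145,"wx":0,"wy":0,"wz":0},
  {"tx":-230,"ty":-4,"tz":-145,"wx":0,"wy":0,"wz":0},
])

```text
time: 5.45
eef_pos: [0.4573, 0.1428, 0.3618]
tcp_rot: [0.707, 0.707, -0.0, -0.0]
contact_force: [-1.2, -0.3, -0.8]
opening: 0.403
```

Emit:
apply_moves([
  {"tx":-25,"ty":0,"tz":0,"wx":0,"wy":0,"wz":0},
  {"tx":-55,"ty":-1,"tz":0,"wx":0,"wy":0,"wz":0},
  {"tx":-90,"ty":-2,"tz":0,"wx":0,"wy":0,"wz":0},
  {"tx":-125,"ty":-3,"tz":0,"wx":0,"wy":0,"wz":0},
  {"tx":-160,"ty":-4,"tz":0,"wx":0,"wy":0,"wz":0},
  {"tx":-190,"ty":-5,"tz":0,"wx":0,"wy":0,"wz":0},
  {"tx":-212,"ty":-6,"tz":0,"wx":0,"wy":0,"wz":0},
  {"tx":-225,"ty":-6,"tz":0,"wx":0,"wy":0,"wz":0},
  {"tx":-225,"ty":-6,"tz":0,"wx":0,"wy":0,"wz":0},
  {"tx":-225,"ty":-6,"tz":0,"wx":0,"wy":0,"wz":0},
])

```text
time: 6.45
eef_pos: [0.4518, -0.0803, 0.3616]
tcp_rot: [0.707, 0.707, 0.0, -0.0]
contact_force: [0.3, 0.0, -1.9]
opening: 0.396
```

```bash
python3 w.py w3 holder_brown hold bottle_oil oil bottle_violet drop bottle_red drop dish dish holder_yellow yel
```

```text
t 6.45 tcp [ 0.4518 -0.0803  0.3616] xdir [-0.     1.     0.001] z [-0.     0.001 -1.   ] q [-0.4  -0.16  2.13  0.    1.18 -1.97] op 0.396 F [ 0.3  0.  -1.9]
holder_brown 0.89 [ 0.4499 -0.0819] iou 0.88 bbox 251 321 137 209
bottle_violet 0.72 [ 0.5399 -0.1672] iou 0.42 bbox 163 211 263 319
bottle_red 0.77 [0.4636 0.0637] iou 0.89 bbox 426 513 171 236
dish 0.65 [ 0.4652 -0.2569] iou 0.93 bbox 57 128 160 225
holder_yellow 0.92 [ 0.5422 -0.3124] iou 0.89 bbox 21 80 239 295
```

View pics/w3.png

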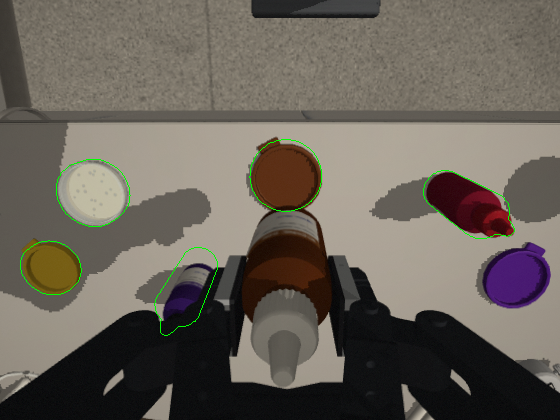

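The brown bottle is held upright above its holder, which shows at (286,176) and sits at (0.450,-0.0815). I'll lower it onto the 3 mm floor.

Emit:
apply_moves([
  {"tx":-1,"ty":0,"tz":20,"wx":0,"wy":0,"wz":0},
  {"tx":-1,"ty":0,"tz":50,"wx":0,"wy":0,"wz":0},
  {"tx":-1,"ty":0,"tz":80,"wx":0,"wy":0,"wz":0},
  {"tx":-1,"ty":0,"tz":105,"wx":0,"wy":0,"wz":0},
  {"tx":-1,"ty":0,"tz":122,"wx":0,"wy":0,"wz":0},
  {"tx":-1,"ty":0,"tz":132,"wx":0,"wy":0,"wz":0},
  {"tx":-1,"ty":0,"tz":137,"wx":0,"wy":0,"wz":0},
  {"tx":-1,"ty":0,"tz":139,"wx":0,"wy":0,"wz":0},
  {"tx":-1,"ty":0,"tz":140,"wx":0,"wy":0,"wz":0},
  {"tx":-1,"ty":0,"tz":140,"wx":0,"wy":0,"wz":0},
])

```text
time: 7.8
eef_pos: [0.4523, -0.0818, 0.2225]
tcp_rot: [0.707, 0.707, 0.0, 0.001]
contact_force: [-0.0, -0.2, -0.7]
opening: 0.397
```

Emit:
apply_moves([
  {"tx":0,"ty":0,"tz":0,"wx":0,"wy":0,"wz":0},
  {"tx":0,"ty":0,"tz":0,"wx":0,"wy":0,"wz":0},
  {"tx":0,"ty":0,"tz":0,"wx":0,"wy":0,"wz":0},
  {"tx":0,"ty":0,"tz":0,"wx":0,"wy":0,"wz":0},
  {"tx":0,"ty":0,"tz":0,"wx":0,"wy":0,"wz":0},
  {"tx":0,"ty":0,"tz":-20,"wx":0,"wy":0,"wz":0},
  {"tx":0,"ty":0,"tz":-50,"wx":0,"wy":0,"wz":0},
  {"tx":0,"ty":0,"tz":-90,"wx":0,"wy":0,"wz":0},
  {"tx":0,"ty":0,"tz":-130,"wx":0,"wy":0,"wz":0},
  {"tx":0,"ty":0,"tz":-150,"wx":0,"wy":0,"wz":0},
  {"tx":0,"ty":0,"tz":-150,"wx":0,"wy":0,"wz":0},
], hand=1)

```text
time: 8.9
eef_pos: [0.4528, -0.082, 0.3758]
tcp_rot: [0.707, 0.707, 0.002, 0.004]
contact_force: [-0.2, -0.2, -0.9]
opening: 1.004
```

```bash
python3 w.py w4 bottle_brown drop bottle_oil oil
```

```text
t 8.9 tcp [ 0.4528 -0.082   0.3758] xdir [-0.     1.    -0.003] z [ 0.008 -0.003 -1.   ] q [-0.4  -0.18  2.12  0.    1.2  -1.97] op 1.004 F [-0.2 -0.2 -0.9]
bottle_brown 0.58 [ 0.4516 -0.0814] iou 0.89 bbox 267 312 153 212
bottle_oil 0.65 [ 0.5557 -0.033 ] iou 0.86 bbox 324 354 259 308
```

View pics/w4.png

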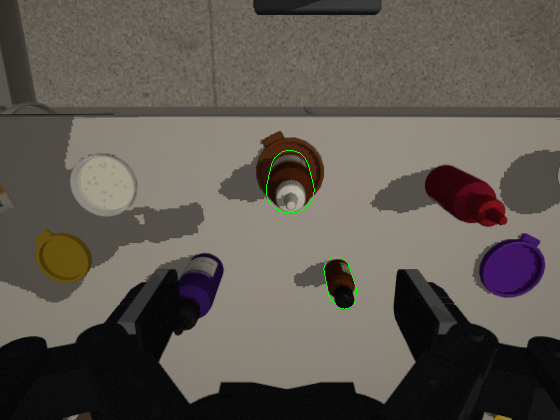

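The brown bottle stands centred in its holder at (290,182). The oil bottle is at (340,285), position (0.556,-0.033), so that one is next.

Emit:
apply_moves([
  {"tx":16,"ty":34,"tz":0,"wx":0,"wy":0,"wz":0},
  {"tx":32,"ty":68,"tz":0,"wx":0,"wy":0,"wz":0},
  {"tx":49,"ty":103,"tz":15,"wx":0,"wy":0,"wz":0},
  {"tx":49,"ty":103,"tz":50,"wx":0,"wy":0,"wz":0},
  {"tx":49,"ty":103,"tz":90,"wx":0,"wy":0,"wz":0},
  {"tx":49,"ty":103,"tz":130,"wx":0,"wy":0,"wz":0},
  {"tx":49,"ty":103,"tz":160,"wx":0,"wy":0,"wz":0},
  {"tx":49,"ty":103,"tz":180,"wx":0,"wy":0,"wz":0},
  {"tx":49,"ty":103,"tz":190,"wx":0,"wy":0,"wz":0},
  {"tx":49,"ty":103,"tz":190,"wx":0,"wy":0,"wz":0},
  {"tx":49,"ty":103,"tz":190,"wx":0,"wy":0,"wz":0},
])

```text
time: 10.15
eef_pos: [0.555, -0.0327, 0.1818]
tcp_rot: [0.707, 0.707, -0.0, -0.0]
contact_force: [-0.3, -0.5, 0.6]
opening: 0.997
```

Emit:
apply_moves([
  {"tx":0,"ty":0,"tz":0,"wx":0,"wy":0,"wz":0},
  {"tx":0,"ty":0,"tz":0,"wx":0,"wy":0,"wz":0},
  {"tx":0,"ty":0,"tz":0,"wx":0,"wy":0,"wz":0},
  {"tx":0,"ty":0,"tz":0,"wx":0,"wy":0,"wz":0},
  {"tx":0,"ty":0,"tz":0,"wx":0,"wy":0,"wz":0},
  {"tx":0,"ty":0,"tz":0,"wx":0,"wy":0,"wz":0},
  {"tx":0,"ty":0,"tz":0,"wx":0,"wy":0,"wz":0},
  {"tx":0,"ty":0,"tz":0,"wx":0,"wy":0,"wz":0},
  {"tx":0,"ty":0,"tz":0,"wx":0,"wy":0,"wz":0},
], hand=0, force=35)

```text
time: 11.05
eef_pos: [0.5553, -0.0327, 0.1825]
tcp_rot: [0.707, 0.707, 0.0, 0.0]
contact_force: [-1.3, 1.3, 5.9]
opening: 0.293
```

```bash
python3 w.py w5
```

```text
t 11.05 tcp [ 0.5553 -0.0327  0.1825] xdir [-0.  1. -0.] z [ 0.001 -0.    -1.   ] q [-0.24  0.32  1.99  0.    0.83 -1.81] op 0.293 F [-1.3  1.3  5.9]
```

View pics/w5.png

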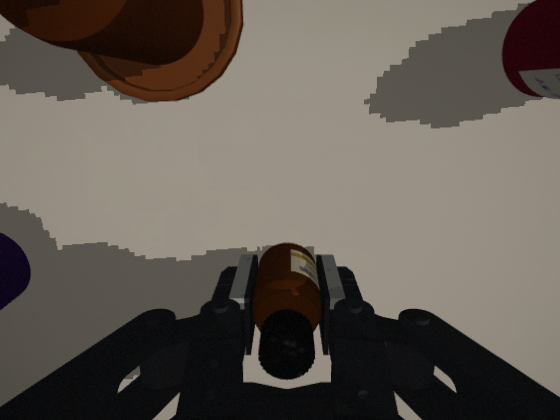

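The oil bottle is gripped and centred between the pads at (288,300). I'll carry it over to the yellow holder.

Emit:
apply_moves([
  {"tx":0,"ty":0,"tz":-15,"wx":0,"wy":0,"wz":0},
  {"tx":0,"ty":0,"tz":-50,"wx":0,"wy":0,"wz":0},
  {"tx":0,"ty":0,"tz":-90,"wx":0,"wy":0,"wz":0},
  {"tx":-5,"ty":0,"tz":-125,"wx":0,"wy":0,"wz":0},
  {"tx":-25,"ty":-1,"tz":-145,"wx":0,"wy":0,"wz":0},
  {"tx":-60,"ty":-3,"tz":-145,"wx":0,"wy":0,"wz":0},
  {"tx":-95,"ty":-5,"tz":-145,"wx":0,"wy":0,"wz":0},
  {"tx":-130,"ty":-7,"tz":-145,"wx":0,"wy":0,"wz":0},
  {"tx":-165,"ty":-9,"tz":-145,"wx":0,"wy":0,"wz":0},
  {"tx":-200,"ty":-11,"tz":-145,"wx":0,"wy":0,"wz":0},
  {"tx":-230,"ty":-13,"tz":-145,"wx":0,"wy":0,"wz":0},
  {"tx":-255,"ty":-13,"tz":-145,"wx":0,"wy":0,"wz":0},
])

```text
time: 12.3
eef_pos: [0.5413, -0.2893, 0.327]
tcp_rot: [0.707, 0.707, -0.0, -0.0]
contact_force: [-1.0, 0.6, -1.1]
opening: 0.291
```

Emit:
apply_moves([
  {"tx":-15,"ty":0,"tz":0,"wx":0,"wy":0,"wz":0},
  {"tx":-24,"ty":0,"tz":0,"wx":0,"wy":0,"wz":0},
  {"tx":-24,"ty":0,"tz":0,"wx":0,"wy":0,"wz":0},
  {"tx":-24,"ty":0,"tz":0,"wx":0,"wy":0,"wz":0},
])

```text
time: 12.7
eef_pos: [0.542, -0.3109, 0.3266]
tcp_rot: [0.707, 0.707, 0.0, -0.0]
contact_force: [-0.2, -0.5, -0.8]
opening: 0.288
```

```bash
python3 w.py w6 holder_yellow yel bottle_violet drop
```

```text
t 12.7 tcp [ 0.542  -0.3109  0.3266] xdir [-0.001  1.     0.001] z [-0.     0.001 -1.   ] q [-0.68  0.25  1.77  0.    1.12 -2.25] op 0.288 F [-0.2 -0.5 -0.8]
holder_yellow 0.8 [ 0.5415 -0.312 ] iou 0.91 bbox 253 319 150 220
bottle_violet 0.92 [ 0.5548 -0.1696] iou 0.89 bbox 438 544 181 261
```

View pics/w6.png

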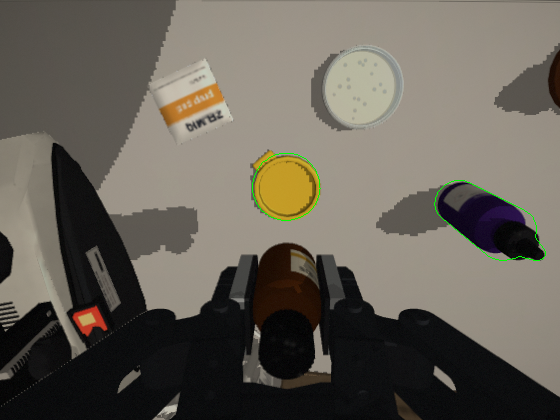

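The oil bottle is above the yellow holder, which shows at (287,187). The offset is under 1.5 mm, so I'll lower it and release.

Emit:
apply_moves([
  {"tx":-1,"ty":0,"tz":20,"wx":0,"wy":0,"wz":0},
  {"tx":-1,"ty":0,"tz":50,"wx":0,"wy":0,"wz":0},
  {"tx":-1,"ty":0,"tz":80,"wx":0,"wy":0,"wz":0},
  {"tx":-1,"ty":0,"tz":105,"wx":0,"wy":0,"wz":0},
  {"tx":-1,"ty":0,"tz":122,"wx":0,"wy":0,"wz":0},
  {"tx":-1,"ty":0,"tz":132,"wx":0,"wy":0,"wz":0},
  {"tx":-1,"ty":0,"tz":137,"wx":0,"wy":0,"wz":0},
  {"tx":-1,"ty":0,"tz":139,"wx":0,"wy":0,"wz":0},
  {"tx":-1,"ty":0,"tz":140,"wx":0,"wy":0,"wz":0},
  {"tx":-1,"ty":0,"tz":140,"wx":0,"wy":0,"wz":0},
])

```text
time: 13.85
eef_pos: [0.5423, -0.313, 0.1878]
tcp_rot: [0.707, 0.707, 0.0, 0.001]
contact_force: [0.6, -0.2, 0.3]
opening: 0.292
```

Emit:
apply_moves([
  {"tx":0,"ty":0,"tz":0,"wx":0,"wy":0,"wz":0},
  {"tx":0,"ty":0,"tz":0,"wx":0,"wy":0,"wz":0},
  {"tx":0,"ty":0,"tz":0,"wx":0,"wy":0,"wz":0},
  {"tx":0,"ty":0,"tz":0,"wx":0,"wy":0,"wz":0},
  {"tx":0,"ty":0,"tz":0,"wx":0,"wy":0,"wz":0},
  {"tx":0,"ty":0,"tz":-20,"wx":0,"wy":0,"wz":0},
  {"tx":0,"ty":0,"tz":-60,"wx":0,"wy":0,"wz":0},
  {"tx":0,"ty":0,"tz":-100,"wx":0,"wy":0,"wz":0},
  {"tx":0,"ty":0,"tz":-145,"wx":0,"wy":0,"wz":0},
  {"tx":0,"ty":0,"tz":-190,"wx":0,"wy":0,"wz":0},
  {"tx":0,"ty":0,"tz":-190,"wx":0,"wy":0,"wz":0},
], hand=1)

```text
time: 14.95
eef_pos: [0.5433, -0.3136, 0.3862]
tcp_rot: [0.707, 0.707, 0.001, 0.008]
contact_force: [-0.2, -0.2, 0.3]
opening: 0.995
```

```bash
python3 w.py w7 bottle_oil oil bottle_violet drop
```

```text
t 14.95 tcp [ 0.5433 -0.3136  0.3862] xdir [-0.    1.   -0.01] z [ 0.012 -0.01  -1.   ] q [-0.69  0.2   1.72  0.    1.21 -2.26] op 0.995 F [-0.2 -0.2  0.3]
bottle_oil 0.74 [ 0.5443 -0.314 ] iou 0.89 bbox 277 305 155 193
bottle_violet 0.6 [ 0.5547 -0.1693] iou 0.88 bbox 422 499 161 221
```

View pics/w7.png

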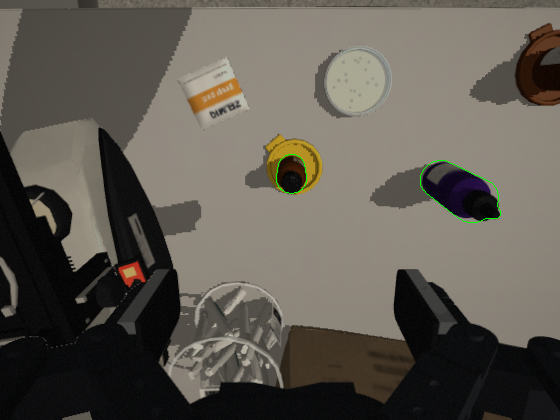

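The oil bottle stands in the yellow holder at (290,175). The violet bottle is next, at (0.555,-0.168).

Emit:
apply_moves([
  {"tx":20,"ty":2,"tz":0,"wx":0,"wy":0,"wz":0},
  {"tx":55,"ty":5,"tz":0,"wx":0,"wy":0,"wz":0},
  {"tx":95,"ty":9,"tz":0,"wx":0,"wy":0,"wz":0},
  {"tx":130,"ty":13,"tz":0,"wx":0,"wy":0,"wz":0},
  {"tx":145,"ty":13,"tz":0,"wx":0,"wy":0,"wz":0},
  {"tx":145,"ty":13,"tz":25,"wx":0,"wy":0,"wz":0},
  {"tx":145,"ty":13,"tz":65,"wx":0,"wy":0,"wz":0},
  {"tx":145,"ty":13,"tz":105,"wx":0,"wy":0,"wz":0},
  {"tx":145,"ty":13,"tz":140,"wx":0,"wy":0,"wz":0},
  {"tx":145,"ty":13,"tz":158,"wx":0,"wy":0,"wz":0},
  {"tx":145,"ty":13,"tz":158,"wx":0,"wy":0,"wz":0},
  {"tx":145,"ty":13,"tz":158,"wx":0,"wy":0,"wz":0},
])

```text
time: 16.3
eef_pos: [0.5547, -0.1675, 0.2181]
tcp_rot: [0.707, 0.707, -0.0, -0.001]
contact_force: [0.3, -0.3, 1.3]
opening: 0.998
```

Emit:
apply_moves([
  {"tx":0,"ty":0,"tz":0,"wx":0,"wy":0,"wz":0},
  {"tx":0,"ty":0,"tz":0,"wx":0,"wy":0,"wz":0},
  {"tx":0,"ty":0,"tz":0,"wx":0,"wy":0,"wz":0},
  {"tx":0,"ty":0,"tz":0,"wx":0,"wy":0,"wz":0},
  {"tx":0,"ty":0,"tz":0,"wx":0,"wy":0,"wz":0},
  {"tx":0,"ty":0,"tz":0,"wx":0,"wy":0,"wz":0},
  {"tx":0,"ty":0,"tz":0,"wx":0,"wy":0,"wz":0},
  {"tx":0,"ty":0,"tz":0,"wx":0,"wy":0,"wz":0},
], hand=0, force=40)

```text
time: 17.1
eef_pos: [0.5555, -0.1679, 0.2201]
tcp_rot: [0.707, 0.707, 0.0, 0.001]
contact_force: [-0.4, 0.5, 6.2]
opening: 0.396
```

```bash
python3 w.py w8
```

```text
t 17.1 tcp [ 0.5555 -0.1679  0.2201] xdir [-0.     1.    -0.001] z [ 0.002 -0.001 -1.   ] q [-0.47  0.3   1.93  0.    0.91 -2.04] op 0.396 F [-0.4  0.5  6.2]
```

View pics/w8.png

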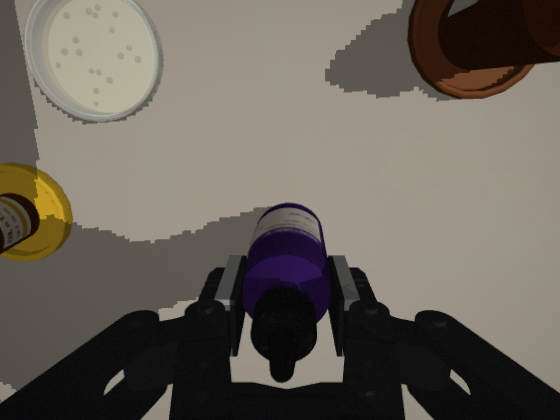

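The violet bottle is gripped and upright at (287,270). Next I'll carry it to the violet holder at (0.5535,0.1475).

Emit:
apply_moves([
  {"tx":0,"ty":0,"tz":-15,"wx":0,"wy":0,"wz":0},
  {"tx":0,"ty":0,"tz":-50,"wx":0,"wy":0,"wz":0},
  {"tx":0,"ty":0,"tz":-90,"wx":0,"wy":0,"wz":0},
  {"tx":5,"ty":0,"tz":-125,"wx":0,"wy":0,"wz":0},
  {"tx":25,"ty":0,"tz":-140,"wx":0,"wy":0,"wz":0},
  {"tx":60,"ty":0,"tz":-140,"wx":0,"wy":0,"wz":0},
  {"tx":100,"ty":0,"tz":-140,"wx":0,"wy":0,"wz":0},
  {"tx":140,"ty":0,"tz":-140,"wx":0,"wy":0,"wz":0},
  {"tx":180,"ty":-1,"tz":-140,"wx":0,"wy":0,"wz":0},
  {"tx":220,"ty":-1,"tz":-140,"wx":0,"wy":0,"wz":0},
  {"tx":255,"ty":-2,"tz":-140,"wx":0,"wy":0,"wz":0},
  {"tx":280,"ty":-2,"tz":-140,"wx":0,"wy":0,"wz":0},
])

```text
time: 18.35
eef_pos: [0.5521, 0.1145, 0.3589]
tcp_rot: [0.706, 0.708, -0.0, -0.0]
contact_force: [0.2, 0.2, -1.3]
opening: 0.397
```

Emit:
apply_moves([
  {"tx":20,"ty":0,"tz":0,"wx":0,"wy":0,"wz":0},
  {"tx":32,"ty":0,"tz":0,"wx":0,"wy":0,"wz":0},
  {"tx":35,"ty":0,"tz":0,"wx":0,"wy":0,"wz":0},
  {"tx":35,"ty":0,"tz":0,"wx":0,"wy":0,"wz":0},
  {"tx":35,"ty":0,"tz":0,"wx":0,"wy":0,"wz":0},
])

```text
time: 18.85
eef_pos: [0.553, 0.1465, 0.3587]
tcp_rot: [0.707, 0.707, -0.0, 0.0]
contact_force: [-0.5, 0.8, -1.5]
opening: 0.397
```

```bash
python3 w.py w9 holder_violet hold bottle_red drop holder_red hold
```

```text
t 18.85 tcp [0.553  0.1465 0.3587] xdir [ 0.001  1.    -0.   ] z [-0. -0. -1.] q [ 0.08  0.1   1.88 -0.    1.16 -1.49] op 0.397 F [-0.5  0.8 -1.5]
holder_violet 0.71 [0.5498 0.1465] iou 0.84 bbox 253 322 136 206
bottle_red 0.75 [0.4659 0.0688] iou 0.87 bbox 140 213 44 100
holder_red 0.85 [0.5438 0.2898] iou 0.92 bbox 413 486 127 204
```

View pics/w9.png

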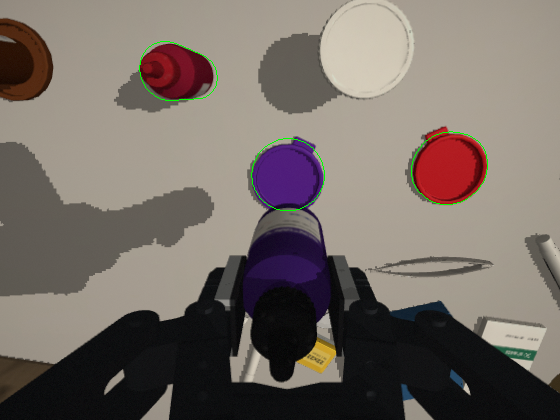

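The holder is at (288,175), aligned to within about 2 mm. Its fit is slightly biased because the held bottle hides part of it. Lowering now.

Emit:
apply_moves([
  {"tx":0,"ty":-1,"tz":20,"wx":0,"wy":0,"wz":0},
  {"tx":0,"ty":-1,"tz":50,"wx":0,"wy":0,"wz":0},
  {"tx":0,"ty":-1,"tz":80,"wx":0,"wy":0,"wz":0},
  {"tx":0,"ty":-1,"tz":105,"wx":0,"wy":0,"wz":0},
  {"tx":0,"ty":-1,"tz":120,"wx":0,"wy":0,"wz":0},
  {"tx":0,"ty":-1,"tz":129,"wx":0,"wy":0,"wz":0},
  {"tx":0,"ty":-1,"tz":133,"wx":0,"wy":0,"wz":0},
  {"tx":0,"ty":-1,"tz":135,"wx":0,"wy":0,"wz":0},
  {"tx":0,"ty":-1,"tz":136,"wx":0,"wy":0,"wz":0},
  {"tx":0,"ty":-1,"tz":136,"wx":0,"wy":0,"wz":0},
])

```text
time: 20.05
eef_pos: [0.5523, 0.1474, 0.2237]
tcp_rot: [0.707, 0.707, 0.001, 0.001]
contact_force: [0.7, 0.5, -1.1]
opening: 0.392
```

Emit:
apply_moves([
  {"tx":0,"ty":0,"tz":0,"wx":0,"wy":0,"wz":0},
  {"tx":0,"ty":0,"tz":0,"wx":0,"wy":0,"wz":0},
  {"tx":0,"ty":0,"tz":0,"wx":0,"wy":0,"wz":0},
  {"tx":0,"ty":0,"tz":0,"wx":0,"wy":0,"wz":0},
  {"tx":0,"ty":0,"tz":0,"wx":0,"wy":0,"wz":0},
  {"tx":0,"ty":0,"tz":-20,"wx":0,"wy":0,"wz":0},
  {"tx":0,"ty":0,"tz":-50,"wx":0,"wy":0,"wz":0},
  {"tx":0,"ty":0,"tz":-90,"wx":0,"wy":0,"wz":0},
  {"tx":0,"ty":0,"tz":-130,"wx":0,"wy":0,"wz":0},
  {"tx":0,"ty":0,"tz":-155,"wx":0,"wy":0,"wz":0},
  {"tx":0,"ty":0,"tz":-155,"wx":0,"wy":0,"wz":0},
  {"tx":0,"ty":0,"tz":-155,"wx":0,"wy":0,"wz":0},
], hand=1)

```text
time: 21.25
eef_pos: [0.5517, 0.1473, 0.3778]
tcp_rot: [0.707, 0.707, 0.0, 0.0]
contact_force: [-0.2, -0.4, -0.1]
opening: 0.996
```

```bash
python3 w.py w10 bottle_violet drop bottle_red drop holder_red hold
```

```text
t 21.25 tcp [0.5517 0.1473 0.3778] xdir [-0.  1.  0.] z [ 0.001  0.    -1.   ] q [ 0.08  0.08  1.86  0.    1.2  -1.49] op 0.996 F [-0.2 -0.4 -0.1]
bottle_violet 0.74 [0.5508 0.1479] iou 0.86 bbox 266 310 156 214
bottle_red 0.65 [0.4657 0.0688] iou 0.84 bbox 151 215 49 100
bottle_red 0.6 [0.532  0.1456] iou 0.3 bbox 253 319 136 202
```

View pics/w10.png

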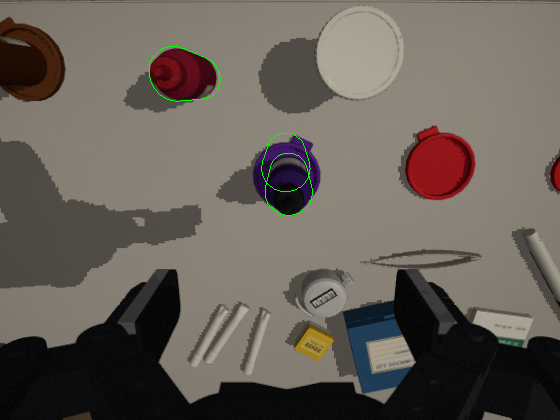

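The violet bottle stands in its holder at (289,185). A second "red" detection overlapping it is false: it's the violet cup, and its fit overlap is poor. The red bottle is at (184,75), about (0.4645,0.066).

Emit:
apply_moves([
  {"tx":-20,"ty":-22,"tz":0,"wx":0,"wy":0,"wz":0},
  {"tx":-45,"ty":-48,"tz":0,"wx":0,"wy":0,"wz":0},
  {"tx":-70,"ty":-74,"tz":0,"wx":0,"wy":0,"wz":0},
  {"tx":-81,"ty":-87,"tz":0,"wx":0,"wy":0,"wz":0},
  {"tx":-81,"ty":-87,"tz":15,"wx":0,"wy":0,"wz":0},
  {"tx":-81,"ty":-87,"tz":45,"wx":0,"wy":0,"wz":0},
  {"tx":-81,"ty":-87,"tz":80,"wx":0,"wy":0,"wz":0},
  {"tx":-81,"ty":-87,"tz":115,"wx":0,"wy":0,"wz":0},
  {"tx":-81,"ty":-87,"tz":145,"wx":0,"wy":0,"wz":0},
  {"tx":-81,"ty":-87,"tz":160,"wx":0,"wy":0,"wz":0},
  {"tx":-81,"ty":-87,"tz":160,"wx":0,"wy":0,"wz":0},
  {"tx":-81,"ty":-87,"tz":160,"wx":0,"wy":0,"wz":0},
])

```text
time: 22.65
eef_pos: [0.4647, 0.0663, 0.2172]
tcp_rot: [0.707, 0.707, -0.001, -0.001]
contact_force: [0.7, -0.0, -0.1]
opening: 1.001
```

Emit:
apply_moves([
  {"tx":0,"ty":0,"tz":0,"wx":0,"wy":0,"wz":0},
  {"tx":0,"ty":0,"tz":0,"wx":0,"wy":0,"wz":0},
  {"tx":0,"ty":0,"tz":0,"wx":0,"wy":0,"wz":0},
  {"tx":0,"ty":0,"tz":0,"wx":0,"wy":0,"wz":0},
  {"tx":0,"ty":0,"tz":0,"wx":0,"wy":0,"wz":0},
  {"tx":0,"ty":0,"tz":0,"wx":0,"wy":0,"wz":0},
  {"tx":0,"ty":0,"tz":0,"wx":0,"wy":0,"wz":0},
  {"tx":0,"ty":0,"tz":0,"wx":0,"wy":0,"wz":0},
], hand=0, force=40)

```text
time: 23.45
eef_pos: [0.4655, 0.0663, 0.2188]
tcp_rot: [0.707, 0.707, 0.001, 0.001]
contact_force: [-0.7, 0.9, 6.4]
opening: 0.404
```

```bash
python3 w.py w11
```

```text
t 23.45 tcp [0.4655 0.0663 0.2188] xdir [-0.  1. -0.] z [ 0.002 -0.    -1.   ] q [-0.07  0.08  2.19 -0.    0.86 -1.65] op 0.404 F [-0.7  0.9  6.4]
```

View pics/w11.png

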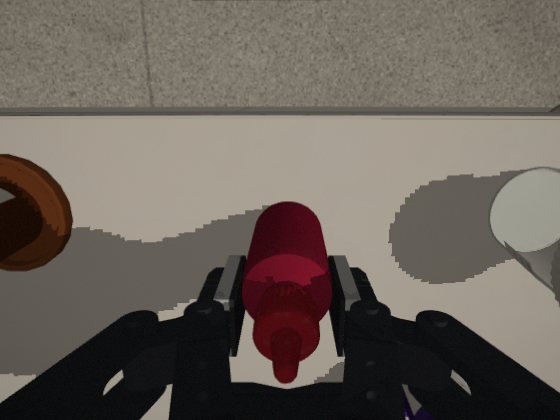

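The red bottle is gripped. I'll lift it and carry it to the larger red holder at (0.5437,0.2905).

Emit:
apply_moves([
  {"tx":0,"ty":0,"tz":-15,"wx":0,"wy":0,"wz":0},
  {"tx":0,"ty":0,"tz":-50,"wx":0,"wy":0,"wz":0},
  {"tx":0,"ty":0,"tz":-90,"wx":0,"wy":0,"wz":0},
  {"tx":0,"ty":0,"tz":-125,"wx":0,"wy":0,"wz":0},
  {"tx":12,"ty":4,"tz":-145,"wx":0,"wy":0,"wz":0},
  {"tx":40,"ty":14,"tz":-145,"wx":0,"wy":0,"wz":0},
  {"tx":75,"ty":26,"tz":-145,"wx":0,"wy":0,"wz":0},
  {"tx":110,"ty":39,"tz":-145,"wx":0,"wy":0,"wz":0},
  {"tx":145,"ty":51,"tz":-145,"wx":0,"wy":0,"wz":0},
  {"tx":180,"ty":63,"tz":-145,"wx":0,"wy":0,"wz":0},
  {"tx":208,"ty":73,"tz":-145,"wx":0,"wy":0,"wz":0},
  {"tx":224,"ty":79,"tz":-145,"wx":0,"wy":0,"wz":0},
])

```text
time: 24.7
eef_pos: [0.5439, 0.2924, 0.3616]
tcp_rot: [0.706, 0.708, -0.0, -0.0]
contact_force: [-0.7, -0.5, -1.0]
opening: 0.402
```

Emit:
apply_moves([
  {"tx":0,"ty":0,"tz":0,"wx":0,"wy":0,"wz":0},
  {"tx":0,"ty":0,"tz":0,"wx":0,"wy":0,"wz":0},
  {"tx":0,"ty":0,"tz":0,"wx":0,"wy":0,"wz":0},
])

```text
time: 25.0
eef_pos: [0.5435, 0.2895, 0.3622]
tcp_rot: [0.707, 0.707, -0.001, -0.0]
contact_force: [-0.3, -0.0, -0.0]
opening: 0.401
```

```bash
python3 w.py w12 holder_red hold
```

```text
t 25.0 tcp [0.5435 0.2895 0.3622] xdir [ 0.     1.    -0.001] z [-0.001 -0.001 -1.   ] q [ 0.32  0.2   1.77 -0.    1.18 -1.25] op 0.401 F [-0.3 -0.  -0. ]
holder_red 0.83 [0.5485 0.4215] iou 0.49 bbox 408 458 155 207
holder_red 0.64 [0.5404 0.2902] iou 0.83 bbox 255 324 137 207
```

View pics/w12.png

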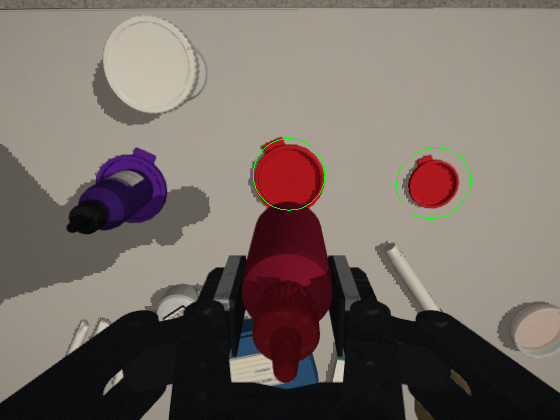

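It's over the larger red holder at (289,175). The look-alike is at (432,183). Lowering.

Emit:
apply_moves([
  {"tx":1,"ty":0,"tz":20,"wx":0,"wy":0,"wz":0},
  {"tx":1,"ty":0,"tz":50,"wx":0,"wy":0,"wz":0},
  {"tx":1,"ty":0,"tz":80,"wx":0,"wy":0,"wz":0},
  {"tx":1,"ty":0,"tz":105,"wx":0,"wy":0,"wz":0},
  {"tx":1,"ty":0,"tz":122,"wx":0,"wy":0,"wz":0},
  {"tx":1,"ty":0,"tz":132,"wx":0,"wy":0,"wz":0},
  {"tx":1,"ty":0,"tz":137,"wx":0,"wy":0,"wz":0},
  {"tx":1,"ty":0,"tz":139,"wx":0,"wy":0,"wz":0},
  {"tx":1,"ty":0,"tz":140,"wx":0,"wy":0,"wz":0},
  {"tx":1,"ty":0,"tz":140,"wx":0,"wy":0,"wz":0},
])

```text
time: 26.1
eef_pos: [0.5443, 0.2915, 0.2238]
tcp_rot: [0.707, 0.707, 0.001, 0.0]
contact_force: [0.1, 0.6, -0.6]
opening: 0.4
```

Emit:
apply_moves([
  {"tx":0,"ty":0,"tz":0,"wx":0,"wy":0,"wz":0},
  {"tx":0,"ty":0,"tz":0,"wx":0,"wy":0,"wz":0},
  {"tx":0,"ty":0,"tz":0,"wx":0,"wy":0,"wz":0},
  {"tx":0,"ty":0,"tz":0,"wx":0,"wy":0,"wz":0},
  {"tx":0,"ty":0,"tz":0,"wx":0,"wy":0,"wz":0},
  {"tx":0,"ty":0,"tz":-20,"wx":0,"wy":0,"wz":0},
  {"tx":0,"ty":0,"tz":-50,"wx":0,"wy":0,"wz":0},
  {"tx":0,"ty":0,"tz":-90,"wx":0,"wy":0,"wz":0},
  {"tx":0,"ty":0,"tz":-130,"wx":0,"wy":0,"wz":0},
  {"tx":0,"ty":0,"tz":-165,"wx":0,"wy":0,"wz":0},
  {"tx":0,"ty":0,"tz":-180,"wx":0,"wy":0,"wz":0},
  {"tx":0,"ty":0,"tz":-180,"wx":0,"wy":0,"wz":0},
], hand=1)

```text
time: 27.3
eef_pos: [0.5442, 0.2915, 0.4056]
tcp_rot: [0.707, 0.707, 0.003, 0.001]
contact_force: [0.3, -0.2, 0.2]
opening: 1.005
```

Emit:
apply_moves([
  {"tx":40,"ty":0,"tz":0,"wx":0,"wy":0,"wz":0},
  {"tx":80,"ty":0,"tz":0,"wx":0,"wy":0,"wz":0},
  {"tx":120,"ty":0,"tz":0,"wx":0,"wy":0,"wz":0},
  {"tx":160,"ty":0,"tz":0,"wx":0,"wy":0,"wz":0},
  {"tx":200,"ty":0,"tz":0,"wx":0,"wy":0,"wz":0},
  {"tx":230,"ty":0,"tz":0,"wx":0,"wy":0,"wz":0},
  {"tx":230,"ty":0,"tz":0,"wx":0,"wy":0,"wz":0},
  {"tx":230,"ty":0,"tz":0,"wx":0,"wy":0,"wz":0},
])

```text
time: 28.1
eef_pos: [0.5434, 0.5215, 0.3988]
tcp_rot: [0.707, 0.708, -0.003, -0.0]
contact_force: [0.1, -0.3, 0.2]
opening: 0.997
```

```bash
cat > fin.py <<'E'
from h import *
for n in('side','top'):
    c=imaging.read_camera(n); pickle.dump(c,open(n+'.pkl','wb'))
out={}
for n in ('top','side'):
    for l in 'bottle_violet bottle_brown bottle_red bottle_oil holder_violet holder_brown holder_red holder_yellow cup dish'.split(): out[n,l]=spotter.trace(n,l)
pickle.dump(out,open('tr.pkl','wb'))
print(readout.get_state()['time'],readout.get_state()['eef_pos'])
E
python3 fin.py; sed -i "s/top1/top2/;s/side1/side2/;s/red1/red2/" a.py; python3 a.py
```

```text
29.2 [0.54375746 0.52136615 0.40269602]
top bottle_violet [0.5519 0.1482] iou 0.78
side bottle_violet [0.5631 0.159 ] iou 0.71
side bottle_violet [ 0.4347 -0.1327] iou 0.14
top bottle_brown [ 0.4531 -0.0779] iou 0.95
side bottle_brown [ 0.4524 -0.0825] iou 0.84
top bottle_red [0.5434 0.2902] iou 0.77
side bottle_red [0.5466 0.2972] iou 0.87
top bottle_oil [ 0.5449 -0.3115] iou 0.72
side bottle_oil [ 0.5462 -0.3104] iou 0.8
top holder_violet [0.5379 0.1426] iou 0.39fit.py:16: RuntimeWarning: Mean of empty slice.
  ys,xs=np.nonzero(m); return np.r_[xs.mean(),ys.mean()]
  ret = ret.dtype.type(ret / rcount)
Traceback (most recent call last):
  File "a.py", line 15, in <module>
    s=least_squares(lambda q:polyc(C[n],S[k],*q)-u,x0)
ValueError: Residuals are not finite in the initial point.
```

```bash
sed -i "s/        k=kind(l);/        if 'holder' in l or m.sum()<30: continue\n        k=kind(l);/" a.py; python3 a.py|tail -5
```

```text
top cup [0.4529 0.2012] iou 0.82
side cup [0.4544 0.206 ] iou 0.75
top dish [ 0.4649 -0.256 ] iou 0.8
top dish [ 0.5381 -0.3053] iou 0.48
side dish [ 0.465  -0.2544] iou 0.82
```

View pics/side2.png

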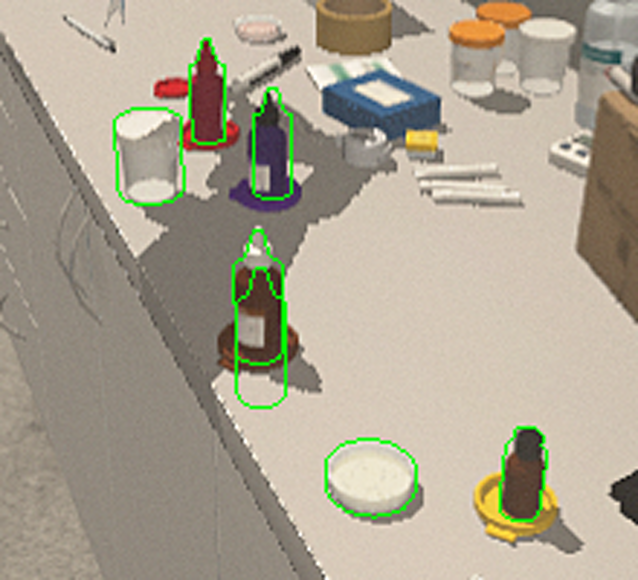

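View pics/top2.png

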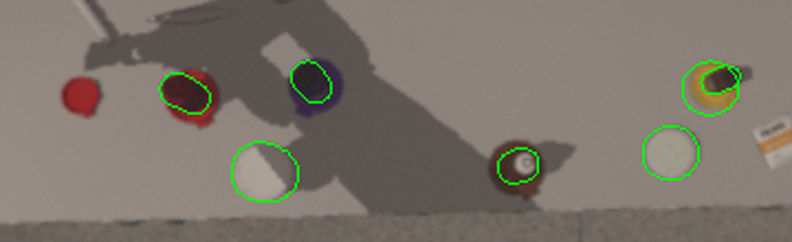

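All four bottles stand upright in their own holders. In the side crop red is at (207,100), violet (268,150), brown (258,310) and oil (523,475). The cup and dish haven't moved, and the arm is clear. Handing in.

```bash
python3 -c "
from plant import ctrl
print(ctrl.sign_off())"
```

```text
the job is handed in; nothing more can be done
None
```

All four bottles are standing upright in their own holders, and I handed the job in at about 29 s of the 106 s allowed. I moved brown, oil, violet and red in that order, using the larger of the two red rounds as the red holder.

**Bottle positions:** in the last pictures each bottle's axis was within about 4 mm of its holder's, against the 12 mm limit. One measurement disagreed: the side-camera fit for violet was about 15 mm off. That mask was partial and fitted poorly. The top camera, the wrist camera and the picture itself all showed violet within about 2 mm, so I did not act on it.

**Cup and dish:** both stayed where they were, to within 1 mm between the first and last pictures.

**Failed checks and calls:**
- The final pass could not refit the holders because the bottles hid them, so I compared against the positions measured at the start.
- The detector gave a few false reports, such as a second violet bottle, red or the dish where there was none; all of them fitted poorly.
- The very first move call was refused for missing fields and moved nothing.

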